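# Fit the guard ring and turn the bearing-ball dish to the mark

## Task

Set the blue guard ring onto the rim of the white dish, fully home and level, and let go of it while the dish stays on its stand. Then take the dish by its red handle, lift it straight up several centimetres clear and, staying above the stand, turn it smoothly and level through a quarter turn, the steel ball staying in the middle, until the handle points in the yellow block's direction. Finish still holding it up there, level and still, guard seated and ball centred; do not touch the ball or disturb the other things on the bench.

Things in the scene. Friction and masses are not known exactly. Their poses are not given: they have to be found in the camera images.
- stand: Fixed dark steel stand: round base 170 mm across, 8 mm thick, column, round seat with its floor 40 mm above the bench and a 5 mm high lip (inside diameter 86 mm). Origin: centre of the base's underside, on the bench; z up. The dish's handle starts along the stand's +x (within 0.1 rad); the yellow block is on its +y side, a quarter turn counter-clockwise seen from above.
- stand_mark (a point): Centre of the top of the yellow block (24 x 24 mm, its top 24 mm above the bench), fixed to the stand's base 105 mm from the stand's axis along the stand's +y.
- dish: Loose white dish, about 160 g, 112 mm across, 30 mm high, foot 80 mm across, floor sloping 13 degrees down to the centre; rim inside diameter 104 mm. Red bar handle along its +x: 14 mm wide, 18 mm high (10 to 28 mm above the underside), from 56 to 126 mm from the centre. Origin: centre of the underside; z up, x along the handle. Starts on the stand's seat.
- dish_grip (a point): Grip point: middle of the red bar, 95 mm from the dish's centre, 19 mm above its underside; pinch across the 14 mm width from above. The loaded dish (about 290 g, centre of mass near the dish's centre) hangs off to one side of this grip: grip firmly (60 to 100 N).
- ball_center (a point): Centre of the loose polished steel bearing ball, 24 mm in diameter, 57 g, resting at the middle of the dish's floor, its centre 18 mm above the dish's underside. It rolls up the sloping floor if the dish is tilted or jerked.
- guard: Loose blue guard ring, about 70 g: flat ring 120 mm outside, 89 inside, 4 thick; 7 mm deep locating lip (97 mm outside) under it; bridge bar over the middle along its x, on two posts, 42 mm high overall. Origin: centre of the lip's underside; z up. Starts flat on the bench. Sits at any yaw; when home, the lip is inside the dish's rim and the origin is 23 mm above the dish's underside.
- guard_grip (a point): Middle of the guard's bridge bar (106 x 12 x 12 mm, along the guard's x), 36 mm above the guard's underside; pinch it across its 12 mm width (guard's y) from above. With the TCP here on a seated guard the fingertips clear the ball by about 10 mm.
- meter: Bystander: yellow and grey multimeter lying flat, 190 x 90 x 45 mm, origin at the centre of its underside, long side along x.
- cell1: Bystander: upright silver and blue battery cell, 33 mm across, 61 mm tall, origin at the centre of its underside.
- cell2: Bystander: upright silver and blue battery cell, 33 mm across, 61 mm tall, origin at the centre of its underside.
- cell3: Bystander: upright silver and blue battery cell, 33 mm across, 61 mm tall, origin at the centre of its underside.
- driver: Bystander: screwdriver with red handle, 170 mm long, lying flat along its own x, between the robot and the stand; origin at its middle, underside.
- wrench: Bystander: steel wrench, 170 mm long, lying flat along its own x between the stand and the guard; origin at its middle, underside.
- ball: The same steel ball as a body; its origin lies on its surface and turns with it, so use ball_center for its position.

How it is judged:
By the outcome, as a careful person would: the job done as asked, in the order asked, and still so for the second after the job is handed in, while the arm keeps its last pose, push and grip.
It also fails if it takes over 64 s, if anything falls off the work surface, if the arm or the gripper's body presses on something with over 40 N, if the wrist force passes 120 N, or if a joint passes its speed limit or range.

## Robot

A 7-joint arm with a two-finger parallel gripper is mounted at the origin on the work surface. World frame = base frame: x ahead of the robot, y to its left, z up, the work surface at z = 0. Lengths are in mm, angles in rad, forces in N, time in s.
With the tool pointing down it reaches from about 400 to 850 mm from the base axis. Payload 4.4 kg.
Tool frame: the origin (TCP) lies between the finger pads, 19 mm behind the fingertips; this is the grasp point; z points along the fingers, y is the line along which they close (so a half turn about z gives the same grasp; the last joint's range is limited). The gripper opens to 94 mm and grips with 3 to 60 N. Pads are 16 mm wide; open, the fingers measure 119 mm over their backs; the gripper's body (75 mm by 177 mm) begins 78 mm behind the grasp point.
Start: joints at [-1.17, 0.628, 0.038, 1.517, -0.027, 0.996, -0.02], TCP at [292.5, 580.484, 224.278] pointing down, gripper open.
Joint ranges: [-3.06, 3.06], [-0.37, 2.12], [-1.25, 1.32], [0.18, 2.47], [-1.1, 4.24], [0.23, 1.98], [-2.94, 2.94]. Speed limits (rad/s): [2.57, 2.57, 3.14, 3.14, 3.14, 3.14, 3.14].

## Interface

Orientations are given as a unit quaternion [w, x, y, z].
In Python, from workcell import env, get_image, workorder gives the robot as it stands.
- The arm moves only by the shell command python3 -m jog 'ROWS' [FORCE]. ROWS is JSON, a list that holds one entry, the list of rows, each a list of 7 numbers: the shift along the tool's x, y, z each as a share of 0.25 m, from -1 to 1, then the turn, a rotation vector about the tool's x, y, z each as a share of 30 degrees, from -1 to 1, then the opening, from -1 (shut) to 1 (fully open). In form: [[[dx, dy, dz, wx, wy, wz, grip], ...]]. A call has 1 to 5 rows; each row is the pose to reach, as a shift and turn from the pose commanded when the call began, along the tool's axes at that moment; what a row does not reach only later rows make up. A row lasts 1/8 s, in which the tool goes at most 62.5 mm and 10.7 degrees, less where a joint would pass 70% of its speed; a pose out of reach is approached as far as the arm can. A call with a number of a shift or a turn outside -1 to 1 is refused whole. A call with a gripper value outside its range is refused whole. The fingers move at their own pace and stop on an object; FORCE is the grip in N (left out, the last holds). Time passes only in rows, so rows that repeat a pose let the fingers close. It gives the time, the measured TCP pose, the force, the opening and the grip force at its end, in the units of the state.
- env.sense(): the state, without advancing time (a new reading comes with each control period).
- get_image(name): name is "scene" or "top" or "wrist"; returns a dict with "image" (480x640x3 uint8, red, green, blue), "camera_matrix" (3x3 intrinsics, pixels), "origin" and "rotation" of the camera in the world. Camera axes: x right, y down, z forward; pixel columns grow to the right and rows downward; lengths in mm; the calibration is good to about 2 mm. A picture is of the moment at which its call begins. There is no depth.
- workorder.finish_job(): hands the job in; it is judged then, once.
The state is a dict: "clock": time; "q": joint angles; "joint_vel": joint speeds; "tau": joint torques, N m; "tcp_pos": TCP position; "ee_rot": TCP orientation; "contact_force": force on the tool from outside, world axes, zero at the start; "wrist_torque": the same for the moment, N m; "width": finger opening in mm; "finger_force": force on a finger pad.
Only numpy, scipy, OpenCV 4.12 (cv2) and the standard library are available. Lean on these libraries where they do the work, as an engineer would, in place of code of your own. Each camera call takes 0.05 s, during which the arm holds its last target. There are 200 camera calls.

## Working session

There is one attempt and no reset: what is moved stays moved. The work goes in short steps, Python scripts to look and compute and a shell command to move; the robot and the scene stay as the last step left them, time stands still between calls to the robot, and variables do not carry over. Pictures are saved under pics/ and viewed, at most 10 in all, crops included, and the job is handed in when it is done.

```bash
ls; mkdir -p pics; python3 - <<'E'
from workcell import env,get_image
import cv2,numpy as np
s=env.sense();print(s)
ims=[]
for n in("scene","top"):
    d=get_image(n);cv2.imwrite(f"pics/{n}0.png",d["image"][...,::-1]);print(n,d["camera_matrix"],d["origin"],d["rotation"])
E
```

```text
pics
{'clock': 0.0, 'q': array([-1.16978895,  0.62933673,  0.03844534,  1.51830005, -0.02698329,
        0.99627472, -0.01997243]), 'joint_vel': array([ 3.67915937e-04,  1.82778065e-03,  1.60680460e-03, -1.44018477e-03,
        1.25565683e-03, -8.09164808e-04,  1.68305797e-05]), 'tau': array([ 6.27242534e-04, -5.49710977e+01,  1.14380389e+00, -1.86631697e+01,
       -5.21336845e-02,  2.37507757e-02,  1.69098471e-04]), 'tcp_pos': array([292.2372881 , 579.93941918, 223.38196683]), 'ee_rot': array([-1.89870878e-04,  2.31272908e-01,  9.72888499e-01, -8.80122201e-04]), 'contact_force': array([ 0.14749337,  0.09391943, -0.10679333]), 'wrist_torque': array([ 0.03179118, -0.0013223 ,  0.05631407]), 'finger_force': 0.0, 'width': 93.76562188418862}
scene [[467.21842416   0.         316.52617291]
 [  0.         467.21842416 239.52426812]
 [  0.           0.           1.        ]] [1016.21710055 -543.53562984  670.19989388] [-0.36370146  0.85736921  0.33213587 -0.1494157 ]
top [[491.04287079   0.         311.47262423]
 [  0.         491.04287079 237.05825779]
 [  0.           0.           1.        ]] [ 429.51036166 -117.65356584 1253.72183454] [ 0.05998973 -0.70013636  0.71016626 -0.04329184]
```

View pics/scene0.png

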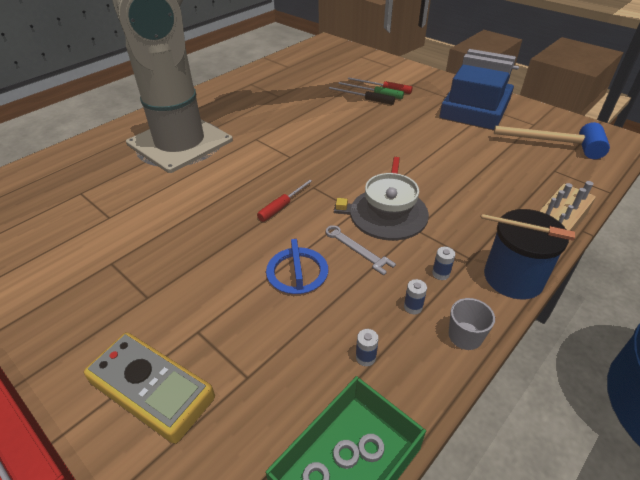

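View pics/top0.png

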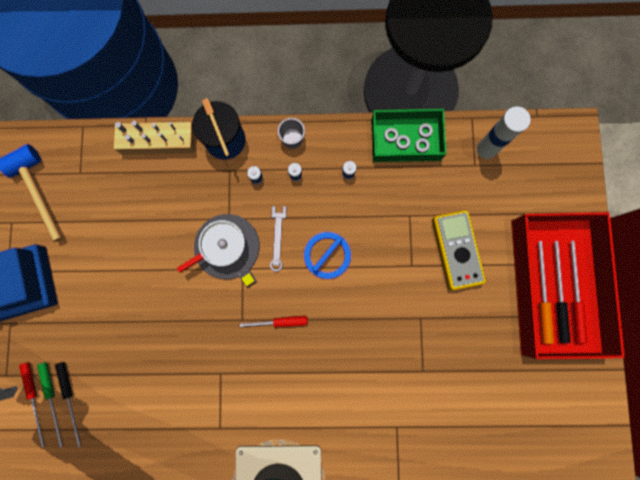

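```bash
cat > h.py <<'E'
import cv2,numpy as np
from scipy.spatial.transform import Rotation as R
from workcell import env,get_image
def rot(q): q=np.asarray(q); return R.from_quat(q[[1,2,3,0]]).as_matrix() if q.shape==(4,) else q
def ray(d,uv):
    v=rot(d["rotation"])@np.linalg.solve(d["camera_matrix"],[uv[0],uv[1],1]); return np.array(d["origin"]),v/np.linalg.norm(v)
def plane(d,uv,z):
    o,v=ray(d,uv); return o+v*(z-o[2])/v[2]
def tri(*obs):  # (d,uv) pairs -> point, residual
    A=np.zeros((3,3));b=np.zeros(3);L=[]
    for d,uv in obs:
        o,v=ray(d,uv);P=np.eye(3)-np.outer(v,v);A+=P;b+=P@o;L.append((o,P))
    p=np.linalg.solve(A,b); return p,max(np.linalg.norm(P@(p-o)) for o,P in L)
def proj(d,p):
    c=rot(d["rotation"]).T@(np.asarray(p)-d["origin"]); u=d["camera_matrix"]@c; return u[:2]/u[2]
def mask(d,lo,hi):
    h=cv2.cvtColor(d["image"],cv2.COLOR_RGB2HSV)
    m=cv2.inRange(h,lo,hi) if lo[0]<=hi[0] else cv2.inRange(h,(lo[0],*lo[1:]),(179,*hi[1:]))|cv2.inRange(h,(0,*lo[1:]),hi)
    return m
def blobs(m,amin=30):
    n,l,s,c=cv2.connectedComponentsWithStats(m); 
    return [(s[i,4],c[i],s[i,:4],l==i) for i in range(1,n) if s[i,4]>=amin]
BLUE=((105,120,60),(130,255,255));RED=((170,150,60),(8,255,255));YEL=((20,120,80),(35,255,255))
E
python3 - <<'E'
from h import *
T=get_image("top");S=get_image("scene")
for n,d in(("T",T),("S",S)):
  for k,c in(("B",BLUE),("R",RED),("Y",YEL)):
    print(n,k,[(int(a),c.round(1).tolist(),b.tolist()) for a,c,b,_ in blobs(mask(d,*c),25)])
# ball centre rough, block
print("ball",tri((T,(222,244)),(S,(391.5,192))))
print("guard centre bench",plane(T,(328,256),9))
E
```

```text
T B [(7941, [54.0, 33.8], [0, 0, 123, 78]), (170, [135.9, 46.6], [116, 0, 30, 86]), (28, [157.1, 36.1], [151, 25, 11, 22]), (124, [147.9, 92.3], [123, 59, 41, 58]), (159, [76.7, 97.5], [40, 85, 75, 18]), (715, [17.3, 160.6], [0, 145, 40, 32]), (878, [326.9, 254.8], [304, 232, 47, 47]), (763, [31.2, 288.2], [0, 245, 49, 74]), (1236, [10.9, 278.5], [0, 249, 27, 59])]
T R [(9058, [569.0, 284.8], [523, 212, 103, 153]), (75, [513.9, 247.4], [512, 226, 5, 46]), (181, [189.4, 262.7], [177, 254, 26, 18]), (153, [519.1, 316.1], [516, 273, 8, 83]), (345, [290.2, 321.2], [272, 316, 36, 12]), (401, [27.3, 380.3], [19, 362, 18, 38])]
T Y [(84, [218.6, 133.7], [211, 115, 17, 39]), (63, [162.2, 125.0], [156, 122, 16, 9]), (48, [178.1, 123.9], [172, 122, 15, 8]), (45, [129.3, 127.0], [123, 124, 15, 8]), (48, [145.6, 126.2], [140, 124, 12, 6]), (145, [177.5, 141.9], [166, 135, 25, 13]), (285, [140.0, 142.9], [114, 137, 52, 13]), (37, [24.1, 174.0], [20, 169, 9, 11]), (194, [41.4, 209.6], [26, 181, 31, 59]), (711, [456.1, 251.5], [433, 210, 53, 81]), (120, [247.5, 279.3], [241, 273, 14, 14])]
S B [(1246, [484.3, 85.4], [443, 65, 70, 51]), (760, [594.5, 140.6], [580, 123, 29, 36]), (1283, [296.8, 268.9], [266, 239, 62, 55]), (1306, [530.6, 276.7], [506, 256, 52, 42]), (103, [636.3, 343.9], [634, 325, 6, 41])]
S R [(173, [398.2, 86.6], [383, 81, 29, 13]), (91, [395.2, 164.3], [392, 157, 7, 16]), (376, [273.1, 207.2], [258, 194, 32, 27]), (34, [113.1, 354.5], [110, 352, 7, 6]), (4115, [25.2, 441.0], [0, 368, 75, 112])]
S Y [(118, [341.1, 203.2], [336, 198, 12, 12]), (2256, [158.4, 402.8], [84, 333, 130, 110])]
ball (array([593.49028589, 132.01137447,  58.05827941]), np.float64(1.95611925114073))
guard centre bench [ 563.60923456 -130.80679705    9.        ]
```

```bash
python3 -m jog '[[[-0.75,-0.68,0,0,0,0,1],[-0.75,-0.68,0,0,0,0,1],[-0.75,-0.68,0,0,0,0,1],[-0.75,-0.68,0,0,0,0,1],[-0.75,-0.68,0,0,0,0,1]]]'
python3 -m jog '[[[-0.75,-0.68,0,0,0,0,1],[-0.75,-0.68,0,0,0,0,1],[-0.75,-0.68,0,0,0,0,1],[-0.75,-0.68,0,0,0,0,1],[-0.75,-0.68,0,0,0,0,1]]]'
python3 -m jog '[[[-0.75,-0.68,0,0,0,0.6,1],[-0.75,-0.68,0,0,0,0.6,1],[-0.75,-0.68,0,0,0,0.6,1],[-0.75,-0.68,0,0,0,0.6,1],[-0.75,-0.68,0,0,0,0.6,1]]]'
python3 - <<'E'
from h import *
d=get_image("wrist");cv2.imwrite("pics/w1.png",d["image"][...,::-1]);print(d["origin"],rot(d["rotation"]).round(3));print(env.sense()["tcp_pos"],env.sense()["ee_rot"])
E
```

```text
clock: 0.82
tcp_pos: [385.7, 338.9, 224.5]
ee_rot: [0.001, 0.235, 0.972, -0.001]
contact_force: [-0.2, 0.4, 0.3]
width: 94.4
finger_force: 0.0
clock: 1.45
tcp_pos: [476.1, 103.9, 224.4]
ee_rot: [0.001, 0.235, 0.972, -0.001]
contact_force: [0.7, 0.2, -0.0]
width: 93.9
finger_force: 0.0
clock: 2.08
tcp_pos: [566.7, -131.9, 223.9]
ee_rot: [0.001, 0.383, 0.924, -0.001]
contact_force: [-0.4, 0.6, -0.2]
width: 94.2
finger_force: 0.0
[517.63606794 -80.94883654 383.44820899] [[ 0.708  0.686  0.17 ]
 [ 0.706 -0.687 -0.17 ]
 [-0.     0.24  -0.971]]
[ 566.17727737 -128.79604271  223.73048997] [ 3.89940130e-05  3.81591117e-01  9.24331227e-01 -1.03146004e-05]
```

View pics/w1.png

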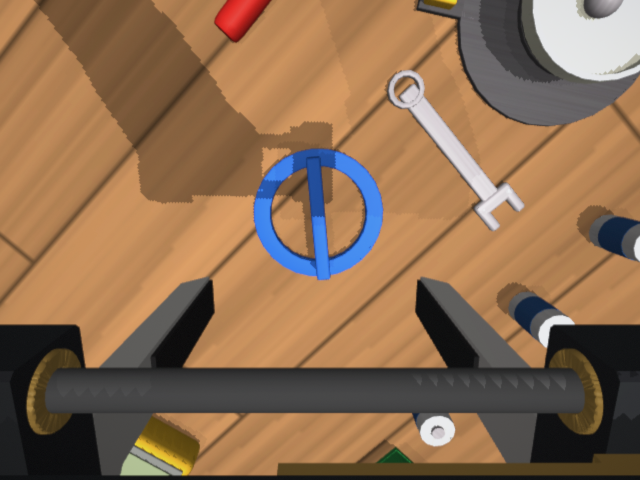

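```bash
cat > snap.py <<'E'
import sys,pickle
from h import *
n=sys.argv[1];d=get_image("wrist");s=env.sense();d["tcp"]=s["tcp_pos"];d["q"]=s["ee_rot"];pickle.dump(d,open(n+".pkl","wb"));cv2.imwrite(f"pics/{n}.png",d["image"][...,::-1])
E
python3 snap.py A
python3 -m jog '[[[0,0.4,0,0,0,0,1],[0,0.4,0,0,0,0,1],[0,0.4,0,0,0,0,1],[0,0.4,0,0,0,0,1]]]' | head -2; python3 snap.py B
python3 -m jog '[[[0.25,0.45,0,0,0,0,1],[0.25,0.45,0,0,0,0,1],[0.25,0.45,0,0,0,0,1],[0.25,0.45,0,0,0,0,1]]]' | head -2; python3 snap.py C
python3 -m jog '[[[0.2,0.4,0,0,0,0,1],[0.2,0.4,0,0,0,0,1],[0.2,0.4,0,0,0,0,1],[0.2,0.4,0,0,0,0,1]]]' | head -2; python3 snap.py D
python3 -c "
import cv2;cv2.imwrite('pics/BCD.png',cv2.resize(cv2.vconcat([cv2.hconcat([cv2.imread('pics/B.png'),cv2.imread('pics/C.png')]),cv2.hconcat([cv2.imread('pics/D.png'),cv2.imread('pics/A.png')])]),(800,600)))"
```

```text
clock: 2.68
tcp_pos: [634.8, -55.3, 224.0]
clock: 3.22
tcp_pos: [669.8, 65.7, 224.3]
clock: 3.78
tcp_pos: [705.4, 169.5, 224.3]
```

View pics/BCD.png

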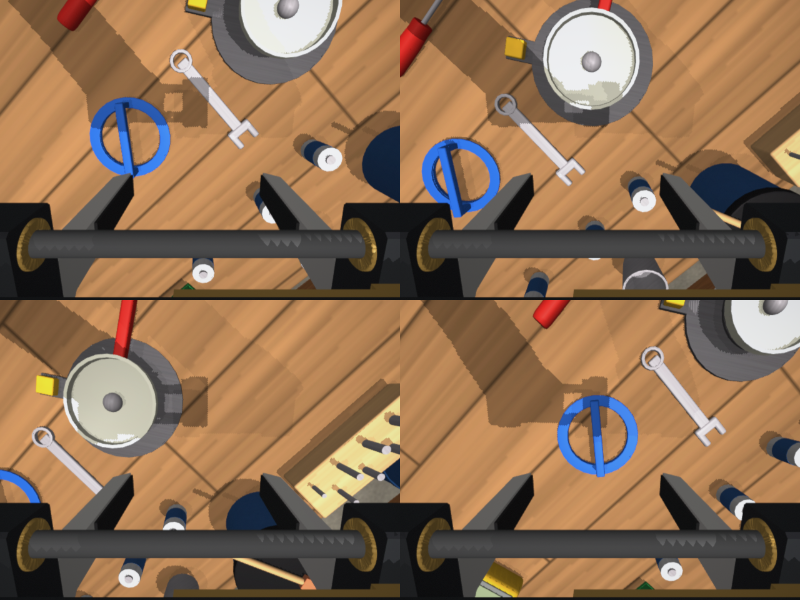

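```bash
cat > meas.py <<'E'
import pickle
from h import *
L=lambda n:pickle.load(open(n+".pkl","rb"))
def circ(d,pts,z):
    P=np.array([plane(d,p,z)[:2] for p in pts]);keep=np.ones(len(P),bool)
    for _ in range(6):
        x=np.linalg.lstsq(np.c_[2*P[keep],np.ones(keep.sum())],(P[keep]**2).sum(1),rcond=None)[0]
        r=np.sqrt(x[2]+x[:2]@x[:2]);e=abs(np.linalg.norm(P-x[:2],axis=1)-r);keep=e<max(0.8,1.5*np.median(e))
    return x[:2],r,keep.mean()
def contour(m): 
    return max(cv2.findContours(m,cv2.RETR_EXTERNAL,cv2.CHAIN_APPROX_NONE)[0],key=cv2.contourArea)[:,0].astype(float)
def near(d,m,p,rad=70):
    uv=proj(d,p);c=min((b for b in blobs(m,200)),key=lambda b:np.linalg.norm(b[1]-uv)+(-1e-3*b[0]));return (c[3]*255).astype(np.uint8)
def scan(name,views,zs):
    for z in zs:
        C=[circ(d,p,z) for d,p in views]
        print(name,z,[(c.round(1).tolist(),round(r,1),round(k,2)) for c,r,k in C],"diff",(C[0][0]-C[1][0]).round(1))
E
python3 - <<'E'
from meas import *
A,B,C,D=map(L,"ABCD")
G=[]
for d in(A,B):
    m=near(d,mask(d,*BLUE),(564,-131,9)); G.append((d,contour(m)))
scan("guard",G,(0,4,8,11,14))
W=[]
for d in(C,D):
    m=mask(d,(0,0,135),(179,60,255)); m=cv2.morphologyEx(m,cv2.MORPH_OPEN,np.ones((5,5))); m=near(d,m,(593,132,60));W.append((d,contour(m)))
    cv2.imwrite("pics/m%d.png"%len(W),m)
scan("dish",W,(60,65,70,75))
for d in(C,D):
    h=cv2.cvtColor(d["image"],cv2.COLOR_RGB2HSV);u=proj(d,(593,132,58)).astype(int);print(u,h[u[1],u[0]],h[u[1],u[0]+30],h[u[1]-30,u[0]])
    print("Y",[(b[0],b[1].round(1),b[2]) for b in blobs(mask(d,*YEL),300)]);print("R",[(b[0],b[1].round(1),b[2]) for b in blobs(mask(d,*RED),200)])
E
```

```text
guard 0 [([566.6, -125.6], np.float64(60.3), np.float64(0.95)), ([565.1, -127.3], np.float64(60.3), np.float64(0.94))] diff [1.6 1.7]
guard 4 [([566.1, -125.1], np.float64(59.7), np.float64(0.95)), ([565.3, -126.0], np.float64(59.7), np.float64(0.94))] diff [0.8 0.9]
guard 8 [([565.6, -124.6], np.float64(59.1), np.float64(0.95)), ([565.5, -124.7], np.float64(59.1), np.float64(0.94))] diff [0.1 0.1]
guard 11 [([565.2, -124.2], np.float64(58.6), np.float64(0.95)), ([565.7, -123.8], np.float64(58.6), np.float64(0.94))] diff [-0.5 -0.5]
guard 14 [([564.8, -123.9], np.float64(58.1), np.float64(0.95)), ([565.8, -122.8], np.float64(58.1), np.float64(0.94))] diff [-1.  -1.1]
dish 60 [([592.4, 135.1], np.float64(57.4), np.float64(0.93)), ([592.4, 132.5], np.float64(56.5), np.float64(0.67))] diff [0.  2.7]
dish 65 [([592.8, 134.9], np.float64(56.5), np.float64(0.94)), ([593.3, 133.8], np.float64(55.6), np.float64(0.67))] diff [-0.5  1. ]
dish 70 [([593.3, 134.6], np.float64(55.6), np.float64(0.94)), ([594.3, 135.2], np.float64(54.8), np.float64(0.67))] diff [-1.1 -0.6]
dish 75 [([593.7, 134.3], np.float64(54.7), np.float64(0.94)), ([595.3, 136.6], np.float64(53.9), np.float64(0.67))] diff [-1.6 -2.3]
[303 100] [160   8 196] [ 60   2 239] [110   3 239]
Y [(np.int32(1014), array([184.4,  76.5]), array([167,  59,  36,  36], dtype=int32))]
R [(np.int32(306), array([327.7,   7. ]), array([316,   0,  24,  18], dtype=int32)), (np.int32(2568), array([19.4, 68. ]), array([ 0, 28, 52, 95], dtype=int32))]
[177 165] [160   5 146] [ 26  28 203] [ 27  27 198]
Y [(np.int32(1039), array([ 75.1, 136.4]), array([ 57, 120,  37,  33], dtype=int32)), (np.int32(361), array([594. , 402.9]), array([583, 369,  20,  65], dtype=int32))]
R [(np.int32(2201), array([199.5,  43.7]), array([181,   0,  38,  93], dtype=int32))]
```

```bash
cat >> meas.py <<'E'
def barline(d,p):
    m=near(d,mask(d,*BLUE),p);o=np.zeros_like(m);cv2.drawContours(o,[contour(m).astype(int)],-1,255,-1)
    H=sorted(blobs(cv2.subtract(o,m),300),key=lambda b:-b[0])[:2];H.sort(key=lambda b:b[1][0])
    y0=max(b[2][1] for b in H)+15;y1=min(b[2][1]+b[2][3] for b in H)-15;P=[]
    for y in range(y0,y1): P.append(((H[0][3][y].nonzero()[0].max()+H[1][3][y].nonzero()[0].min())/2,y))
    P=np.array(P);k=np.polyfit(P[:,1],P[:,0],1);w=[H[1][3][y].nonzero()[0].min()-H[0][3][y].nonzero()[0].max() for y in(y0,y1-1)]
    a,b=[(np.polyval(k,y),y) for y in(y0,y1)];return a,b,w
E
python3 - <<'E'
from meas import *
A,B,C,D=map(L,"ABCD")
N=[];
for d in(A,B):
    a,b,w=barline(d,(564,-131,9));print(a,b,w);o,v=ray(d,a);_,v2=ray(d,b);n=np.cross(v,v2);n/=np.linalg.norm(n);N.append((n,n@o))
u=np.cross(N[0][0],N[1][0]);u/=np.linalg.norm(u);c=np.array([565.5,-124.6])
p=np.linalg.lstsq(np.array([N[0][0],N[1][0],u]),[N[0][1],N[1][1],u@np.array([565.5,-124.6,36])],rcond=None)[0]
print("dir",u,"yaw",np.degrees(np.arctan2(u[1],u[0])),"pt",p)
print("ball",[ (b[1],b[0]) for d in(C,) for b in blobs(mask(d,(0,0,0),(179,40,215)),200)][:8])
# red edges and yellow
hd=[]
for d,lo in((C,0),(D,0)):
    m=near(d,mask(d,*RED),(548,216,64)) if d is D else near(d,mask(d,*RED),(560,195,66))
    ys=np.where(m.any(1))[0];ys=ys[3:-10] if d is D else ys[:-4]
    P=np.array([(np.mean(m[y].nonzero()[0]),y) for y in ys]);k=np.polyfit(P[:,1],P[:,0],1)
    a,b=[plane(d,(np.polyval(k,y),y),68)[:2] for y in(ys[-1],ys[0])];print("handle",a,b,np.degrees(np.arctan2(*(b-a)[::-1])))
cy=[max(blobs(mask(d,*YEL),300),key=lambda b:b[0])[1] for d in(C,D)]
y=tri((C,cy[0]),(D,cy[1]));print("block",y,np.degrees(np.arctan2(y[0][1]-134.7,y[0][0]-593.4)),np.linalg.norm(y[0][:2]-[593.4,134.7]))
s=env.sense();print(s["tcp_pos"],s["ee_rot"],s["q"])
E
```

```text
(np.float64(312.40956284153), np.int32(186)) (np.float64(317.6951977401129), np.int32(246)) [np.int64(15), np.int64(15)]
(np.float64(194.6907756813418), np.int32(194)) (np.float64(202.84034833091445), np.int32(247)) [np.int64(17), np.int64(17)]
dir [-0.76712292  0.64145871  0.00729034] yaw 140.09804865105377 pt [ 565.47357287 -124.62662688   35.56204894]
ball [(array([49.66066838, 18.18251928]), np.int32(389)), (array([305.70250809, 113.98974797]), np.int32(16387)), (array([305.51441242,  98.29379157]), np.int32(902)), (array([204.20952897, 202.57282079]), np.int32(1847)), (array([331.70402504, 390.10858922]), np.int32(64546)), (array([383.30543933, 306.28870293]), np.int32(239)), (array([224.56277056, 442.19480519]), np.int32(231))]
handle [564.02086783 183.99624701] [559.31147464 190.80904959] 124.65441374917688
handle [564.02104539 188.04027136] [536.73094511 233.44834769] 121.00572481309094
block (array([505.52445187,  76.83814395,  16.31829192]), np.float64(0.19167335397026697)) -146.63700287311377 105.21457287189483
[705.47598531 169.02613461 224.45487975] [ 4.15335696e-04  3.82563560e-01  9.23928359e-01 -1.15608841e-03] [-0.36427732  0.75455704  0.17844169  1.27174003 -0.1323877   1.12738145
  0.60918963]
```

```bash
cat > to.py <<'E'
import sys
from h import *
x,y,z,yaw=map(float,sys.argv[1:5]) # tool-y yaw deg
s=env.sense();M=rot(s["ee_rot"]);a=np.radians(yaw)
Y=np.array([np.cos(a),np.sin(a),0]);Z=np.array([0,0,-1.]);N=np.c_[np.cross(Y,Z),Y,Z]
print("shift",(M.T@(np.array([x,y,z])-s["tcp_pos"])/250).round(4),"turn",(np.degrees(R.from_matrix(M.T@N).as_rotvec())/30).round(4),"tcp",s["tcp_pos"].round(1),"w",round(s["width"],1),"F",s["contact_force"].round(1),"T",s["wrist_torque"].round(2),round(s["clock"],2))
E
python3 to.py 565.5 -124.6 224.4 50.1
```

```text
shift [-0.4343 -1.2265  0.0032] turn [-0.0036  0.003  -0.1695] tcp [705.5 169.  224.5] w 93.7 F [-0.6  0.3 -0.2] T [-0.06  0.03  0.02] 3.83
```

```bash
python3 -m jog '[[[-0.2,-0.6,0,0,0,0,0.2],[-0.2,-0.6,0,0,0,0,0.2],[-0.2,-0.6,0,0,0,0,0.2],[-0.2,-0.6,0,0,0,0,0.2]]]' >/dev/null
python3 -m jog '[[[-0.2343,-0.6265,0,0,0,-0.17,0.2],[-0.2343,-0.6265,0,0,0,-0.17,0.2],[-0.2343,-0.6265,0,0,0,-0.17,0.2],[-0.2343,-0.6265,0,0,0,-0.17,0.2],[-0.2343,-0.6265,0,0,0,-0.17,0.2]]]' | head -2
python3 to.py 565.5 -124.6 36 50.1
```

```text
clock: 4.95
tcp_pos: [567.3, -120.3, 224.5]
shift [-0.0054 -0.0187  0.7539] turn [0.0027 0.0002 0.0088] tcp [ 567.3 -120.3  224.5] w 56.6 F [ 0.7  0.3 -0.3] T [ 0.01 -0.01 -0.  ] 4.95
```

```bash
python3 -m jog '[[[0,0,0.2,0,0,0,0.2],[0,0,0.4,0,0,0,0.2],[0,0,0.4,0,0,0,0.2],[0,0,0.4,0,0,0,0.2],[0,0,0.4,0,0,0,0.2]]]' | head -2
python3 to.py 565.5 -124.6 36 50.1
```

```text
clock: 5.58
tcp_pos: [568.4, -121.1, 126.4]
shift [ 0.0012 -0.019   0.3616] turn [0.004  0.0064 0.0095] tcp [ 568.4 -121.1  126.4] w 56.0 F [-0.1 -0.9  0.4] T [-0.03  0.02 -0.  ] 5.58
```

```bash
python3 -m jog '[[[0,-0.018,0.15,0,0,0,0.2],[0,-0.018,0.3,0,0,0,0.2],[0,-0.018,0.36,0,0,0,0.2],[0,-0.018,0.36,0,0,0,0.2],[0,-0.018,0.36,0,0,0,0.2]]]' >/dev/null
python3 to.py 565.5 -124.6 36 50.1
python3 -m jog '[[[0,0,0,0,0,0,-1],[0,0,0,0,0,0,-1],[0,0,0,0,0,0,-1],[0,0,0,0,0,0,-1],[0,0,0,0,0,0,-1]]]' 40
python3 to.py 565.5 -124.6 36 50.1
```

```text
shift [-0.0007  0.002  -0.001 ] turn [0.0025 0.0045 0.0085] tcp [ 565.  -124.9   35.8] w 56.5 F [ 0.   0.1 -0.1] T [ 0.03 -0.01  0.01] 6.2
clock: 6.82
tcp_pos: [563.7, -124.6, 34.2]
ee_rot: [-0.0, 0.339, 0.941, -0.0]
contact_force: [-1.1, -0.5, -0.2]
width: 11.4
finger_force: 40.0
shift [-0.0053  0.0046 -0.0071] turn [-0.0001 -0.0002  0.0084] tcp [ 563.7 -124.6   34.2] w 11.4 F [-1.1 -0.5 -0.2] T [-0.01 -0.01 -0.02] 6.83
```

```bash
python3 -m jog '[[[0,0,-0.1,0,0,0,-1],[0,0,-0.25,0,0,0,-1],[0,0,-0.4,0,0,0,-1],[0,0,-0.5,0,0,0,-1],[0,0,-0.5,0,0,0,-1]]]' | sed -n '2,7p'
python3 to.py 593.4 134.7 159 50.1
```

```text
tcp_pos: [565.0, -124.9, 160.8]
ee_rot: [0.002, 0.339, 0.941, 0.0]
contact_force: [1.0, -0.1, -1.1]
width: 11.8
finger_force: 40.0
shift [0.5749 0.8721 0.0069] turn [0.0036 0.0062 0.0085] tcp [ 565.  -124.9  160.8] w 11.8 F [ 1.  -0.1 -1.1] T [ 0.01 -0.    0.03] 7.45
```

```bash
python3 -m jog '[[[0.05,0.08,0,0,0,0,-1],[0.15,0.23,0,0,0,0,-1],[0.25,0.38,0,0,0,0,-1],[0.35,0.53,0,0,0,0,-1],[0.42,0.64,0,0,0,0,-1]]]' >/dev/null
python3 -m jog '[[[0.07,0.11,0,0,0,0,-1],[0.12,0.19,0,0,0,0,-1],[0.155,0.232,0,0,0,0,-1],[0.155,0.232,0,0,0,0,-1],[0.155,0.232,0,0,0,0,-1]]]' | sed -n '2,7p'
python3 snap.py E; python3 to.py 593.4 134.7 130 50.1
python3 - <<'E'
from h import *
d=get_image("scene");cv2.imwrite("pics/s1.png",d["image"][80:320,260:560,::-1].repeat(2,0).repeat(2,1))
a=cv2.imread("pics/E.png");b=cv2.resize(cv2.imread("pics/s1.png"),(600,480));cv2.imwrite("pics/ES.png",cv2.resize(cv2.hconcat([a,b]),(800,310)))
E
```

```text
tcp_pos: [592.2, 133.1, 159.2]
ee_rot: [0.0, 0.34, 0.94, -0.001]
contact_force: [-0.1, -0.4, -0.6]
width: 11.9
finger_force: 40.0
shift [0.0006 0.008  0.1172] turn [-0.0016  0.0012  0.0043] tcp [592.2 133.1 159.3] w 11.6 F [ 0.2  0.4 -0.8] T [ 0.01 -0.04  0.03] 8.75
```

View pics/ES.png

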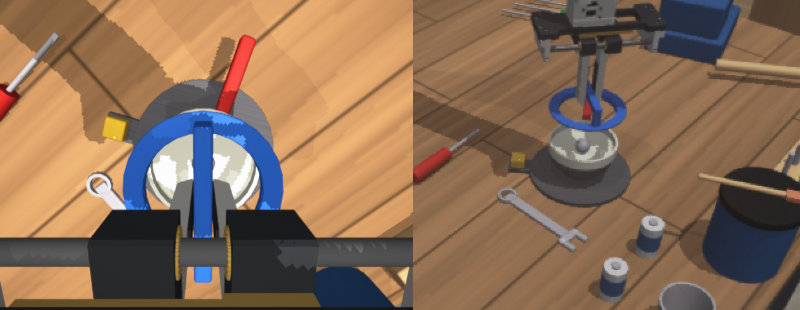

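```bash
python3 - <<'E'
from meas import *
E=L("E")
m=mask(E,*BLUE);m=(max(blobs(m),key=lambda b:b[0])[3]*255).astype(np.uint8)
c=contour(m);hull=cv2.convexHull(c.astype(np.float32))[:,0];c=c[c[:,1]<300]
cc=c[[abs(cv2.pointPolygonTest(hull,tuple(map(float,p)),True))<2 for p in c]]
print("tcp",E["tcp"])
for z in(130,134,138): print(z,circ(E,cc,z),len(cc))
m=near(E,mask(E,*RED),(548,216,64));ys=np.where(m.any(1))[0][12:-12]
P=np.array([(np.mean(m[y].nonzero()[0]),y) for y in ys]);k=np.polyfit(P[:,1],P[:,0],1)
a,b=[plane(E,(np.polyval(k,y),y),68)[:2] for y in(ys[-1],ys[0])];print("handle",a,b,np.degrees(np.arctan2(*(b-a)[::-1])),ys[[0,-1]],"via centre",np.degrees(np.arctan2(b[1]-134.6,b[0]-593.4)))
r=cv2.minAreaRect(np.argwhere(m)[:,::-1].astype(np.float32));print(r)
print(mask(E,*RED).shape, np.where(m.any(1))[0][[0,-1]])
E
```

```text
tcp [592.2385312  133.10513177 159.30496721]
130 (array([595.13411083, 132.30317968]), np.float64(60.2852594317776), np.float64(1.0)) 362
134 (array([593.94539195, 133.29606309]), np.float64(59.00820571994352), np.float64(1.0)) 362
138 (array([592.75667307, 134.2889465 ]), np.float64(57.73115200811298), np.float64(1.0)) 362
handle [560.96469862 186.43335125] [531.09131828 236.23330144] 120.95818145218169 [ 66 164] via centre 121.51135722759359
((364.8837890625, 114.06478118896484), (25.083255767822266, 124.2616958618164), 20.26569938659668)
(480, 640) [ 54 176]
```

```bash
python3 -m jog '[[[0,0.004,0.05,0,0,0,-1],[0,0.004,0.12,0,0,0,-1],[0,0.004,0.17,0,0,0,-1],[0,0.004,0.19,0,0,0,-1],[0,0.004,0.19,0,0,0,-1]]]' | sed -n '2,7p'
python3 -m jog '[[[0,0,0.01,0,0,0,-1],[0,0,0.02,0,0,0,-1],[0,0,0.03,0,0,0,-1],[0,0,0.038,0,0,0,-1],[0,0,0.038,0,0,0,-1]]]' | sed -n '2,7p'
python3 to.py 593.4 134.7 98 50.1
```

```text
tcp_pos: [592.6, 135.6, 111.2]
ee_rot: [-0.0, 0.339, 0.941, -0.0]
contact_force: [1.5, -0.1, -1.4]
width: 11.5
finger_force: 40.0
tcp_pos: [592.7, 135.7, 102.1]
ee_rot: [-0.0, 0.339, 0.941, -0.0]
contact_force: [0.2, -0.4, -1.5]
width: 11.4
finger_force: 40.0
shift [-0.0049 -0.0013  0.0164] turn [-0.0005 -0.0005  0.0085] tcp [592.7 135.7 102.1] w 11.4 F [ 0.2 -0.4 -1.5] T [ 0.07  0.05 -0.04] 10.05
```

```bash
python3 -m jog '[[[0,0,0.006,0,0,0,-1],[0,0,0.011,0,0,0,-1],[0,0,0.016,0,0,0,-1],[0,0,0.016,0,0,0,-1]]]' | sed -n '2,7p'; python3 -m jog '[[[0,0,0.003,0,0,0,-1],[0,0,0.003,0,0,0,-1]]]' | sed -n '2,7p'
python3 snap.py F;python3 to.py 593.4 134.7 98 50.1
python3 - <<'E'
from h import *
d=get_image("scene");cv2.imwrite("pics/s2.png",cv2.resize(d["image"][130:250,320:470,::-1],(600,480),interpolation=cv2.INTER_CUBIC))
a=cv2.imread("pics/F.png");b=cv2.imread("pics/s2.png");cv2.imwrite("pics/FS.png",cv2.resize(cv2.hconcat([a,b]),(800,310)))
E
```

```text
tcp_pos: [592.7, 135.7, 98.1]
ee_rot: [-0.0, 0.339, 0.941, -0.0]
contact_force: [-0.3, 0.3, -0.5]
width: 11.7
finger_force: 40.0
tcp_pos: [592.8, 135.7, 97.5]
ee_rot: [-0.0, 0.339, 0.941, 0.0]
contact_force: [-0.0, 0.3, -1.3]
width: 11.5
finger_force: 40.0
shift [-0.0044 -0.0016 -0.0019] turn [-0.     -0.0001  0.0085] tcp [592.8 135.7  97.5] w 11.4 F [-0.6 -0.3 -0.6] T [-0.05 -0.06 -0.03] 10.85
```

View pics/FS.png

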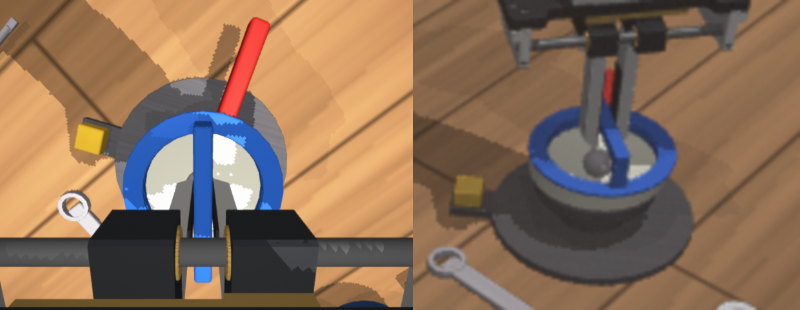

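```bash
for i in 1 2; do python3 -m jog '[[[0,0,0.003,0,0,0,-1],[0,0,0.003,0,0,0,-1]]]' | sed -n '2p;4p'; done
```

```text
tcp_pos: [592.9, 135.7, 97.2]
contact_force: [-1.0, -0.3, 3.4]
tcp_pos: [592.9, 135.7, 97.2]
contact_force: [-3.8, -0.9, 10.1]
```

```bash
python3 -m jog '[[[0,0,-0.004,0,0,0,-1],[0,0,-0.004,0,0,0,-0.4],[0,0,-0.004,0,0,0,-0.4],[0,0,-0.004,0,0,0,-0.4],[0,0,-0.004,0,0,0,-0.4]]]' | sed -n '2,7p'
python3 -m jog '[[[0,0,-0.02,0,0,0,-0.4],[0,0,-0.1,0,0,0,-0.4],[0,0,-0.25,0,0,0,-0.4],[0,0,-0.4,0,0,0,-0.4],[0,0,-0.4,0,0,0,-0.4]]]' | sed -n '2,7p'
python3 to.py 544.2 215.8 197 31
```

```text
tcp_pos: [592.8, 135.7, 96.9]
ee_rot: [-0.0, 0.339, 0.941, -0.0]
contact_force: [0.1, 0.7, 0.4]
width: 28.2
finger_force: 0.0
tcp_pos: [595.0, 136.1, 200.4]
ee_rot: [0.003, 0.339, 0.941, 0.002]
contact_force: [0.3, 0.5, -0.4]
width: 28.3
finger_force: 0.0
shift [0.36   0.1157 0.0129] turn [0.0116 0.0056 0.6449] tcp [595.  136.1 200.4] w 28.3 F [ 0.3  0.5 -0.4] T [-0.05  0.   -0.04] 12.65
```

```bash
python3 -m jog '[[[0.1,0.03,0,0,0,0.2,-0.3],[0.22,0.07,0,0,0,0.4,-0.3],[0.36,0.116,0,0,0,0.64,-0.3],[0.36,0.116,0,0,0,0.64,-0.3],[0.36,0.116,0,0,0,0.64,-0.3]]]' | sed -n '2,7p'
python3 -m jog '[[[0,0,0,0,0,0,-0.3],[0,0,0,0,0,0,-0.3]]]' >/dev/null
python3 snap.py G; python3 to.py 544.5 216.1 59 31
python3 -m jog '[[[0.16,0.06,0,0,0,0,-0.3],[0.32,0.12,0,0,0,0,-0.3],[0.32,0.12,0,0,0,0,-0.3],[0.32,0.12,0,0,0,0,-0.3]]]' | sed -n '2p'; python3 snap.py H
python3 - <<'E'
import cv2
cv2.imwrite("pics/GH.png",cv2.resize(cv2.hconcat([cv2.imread("pics/G.png"),cv2.imread("pics/H.png")]),(800,300)))
E
```

```text
tcp_pos: [542.0, 214.7, 196.5]
ee_rot: [0.0, 0.491, 0.871, -0.001]
contact_force: [-0.2, 0.4, -0.3]
width: 32.9
finger_force: 0.0
shift [0.0013 0.0104 0.5518] turn [-0.0002  0.0004  0.0024] tcp [542.4 214.5 197. ] w 32.9 F [0.4 0.7 0. ] T [-0.02 -0.04 -0.05] 13.57
tcp_pos: [526.7, 298.3, 196.9]
```

View pics/GH.png

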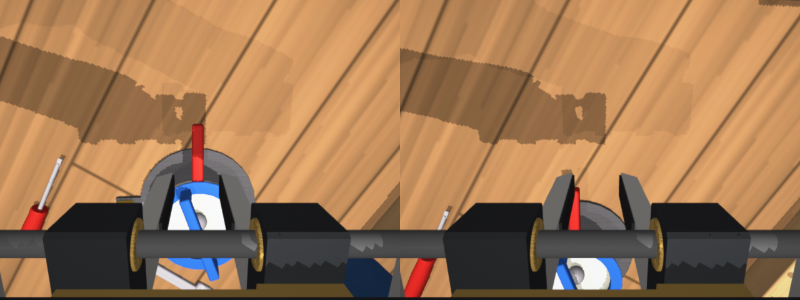

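```bash
python3 - <<'E'
from meas import *
tips=[]
for n in"GH":
    d=L(n);m=near(d,mask(d,*RED),(545,215,64) if n=="G" else (535,230,64));ys=np.where(m.any(1))[0]
    P=np.array([(np.mean(m[y].nonzero()[0]),y) for y in ys[8:-14]]);k=np.polyfit(P[:,1],P[:,0],1)
    a,b=[plane(d,(np.polyval(k,y),y),68)[:2] for y in(ys[-14],ys[8])];t=(np.polyval(k,ys[0]),ys[0]);tips.append((d,t))
    print(n,ys[[0,-1]],"line",a.round(1),b.round(1),np.degrees(np.arctan2(*(b-a)[::-1])),"tip",plane(d,t,68).round(1),"w",[int(m[y].sum()/255) for y in ys[[10,30,-15]]])
print(tri(*tips))
E
```

```text
G [198 290] line [557.4 193.5] [530.1 238.8] 121.05674757519282 tip [527.2 243.7  68. ] w [19, 19, 19]
H [299 368] line [549.6 208. ] [532.6 244.3] 115.06607238323146 tip [529.9 250.2  68. ] w [8, 13, 18]
(array([530.68034998, 241.89791304,  47.31115619]), np.float64(2.071052858151373))
```

```bash
python3 - <<'E'
from meas import *
t=[]
for n in"EFG":
    d=L(n);m=near(d,mask(d,*RED),(545,215,64));ys=np.where(m.any(1))[0];P=np.array([(np.mean(m[y].nonzero()[0]),y) for y in ys[12:-14]]);k=np.polyfit(P[:,1],P[:,0],1)
    t.append((d,(np.polyval(k,ys[0]),ys[0])))
print(tri(t[0],t[2]),tri(t[1],t[2]))
E
python3 -m jog '[[[-0.16,-0.06,0,0,0,0,-0.4],[-0.32,-0.12,0,0,0,0,-0.4],[-0.32,-0.12,0,0,0,0,-0.4],[-0.32,-0.12,0,0,0,0,-0.4],[-0.32,-0.12,0,0,0,0,-0.4]]]' | sed -n '2p';python3 to.py 543.8 216.6 59 31
```

```text
(array([527.48672018, 243.15874327,  63.33375926]), np.float64(0.046489796337984904)) (array([527.44155003, 243.11670416,  63.11564734]), np.float64(0.10969693847404151))
tcp_pos: [541.8, 216.5, 197.0]
shift [-0.0044  0.007   0.5519] turn [ 0.0003 -0.0014  0.0076] tcp [541.8 216.5 197. ] w 28.0 F [-0.   1.   0.2] T [-0.    0.03 -0.04] 14.75
```

```bash
python3 -m jog '[[[-0.002,0.007,0.1,0,0,0,-0.4],[-0.002,0.007,0.25,0,0,0,-0.4],[-0.002,0.007,0.4,0,0,0,-0.4],[-0.002,0.007,0.45,0,0,0,-0.4],[-0.002,0.007,0.45,0,0,0,-0.4]]]' | sed -n '2,4p';python3 to.py 543.8 216.6 59 31
```

```text
tcp_pos: [543.5, 216.4, 84.2]
ee_rot: [-0.0, 0.491, 0.871, -0.0]
contact_force: [-0.8, 0.6, -0.3]
shift [-0.      0.0015  0.1008] turn [-0.0018 -0.0004  0.0068] tcp [543.5 216.4  84.2] w 28.2 F [-0.8  0.6 -0.3] T [-0.07  0.04  0.  ] 15.38
```

```bash
python3 -m jog '[[[0,0.002,0.04,0,0,0,-0.4],[0,0.002,0.08,0,0,0,-0.4],[0,0.002,0.1,0,0,0,-0.4],[0,0.002,0.1,0,0,0,-0.4]]]' | sed -n '2,4p'
python3 -m jog '[[[0,0,0,0,0,0,-0.6],[0,0,0,0,0,0,-0.65],[0,0,0,0,0,0,-0.7],[0,0,0,0,0,0,-0.75],[0,0,0,0,0,0,-0.8]]]' 20
python3 -m jog '[[[0,0,0,0,0,0,-1],[0,0,0,0,0,0,-1],[0,0,0,0,0,0,-1]]]' 60
python3 to.py 543.8 216.6 59 31
```

```text
tcp_pos: [544.0, 216.1, 59.2]
ee_rot: [-0.0, 0.491, 0.871, -0.0]
contact_force: [1.1, 0.3, 0.5]
clock: 16.5
tcp_pos: [543.9, 216.0, 59.6]
ee_rot: [-0.0, 0.491, 0.871, -0.0]
contact_force: [-1.4, -0.8, 1.2]
width: 14.2
finger_force: 20.0
clock: 16.88
tcp_pos: [543.9, 216.1, 59.5]
ee_rot: [-0.0, 0.491, 0.871, -0.0]
contact_force: [-3.2, -1.5, 3.1]
width: 13.6
finger_force: 60.0
shift [0.002  0.0006 0.0021] turn [-0.0011 -0.0004  0.005 ] tcp [543.9 216.1  59.5] w 13.6 F [-3.2 -1.5  3.1] T [-0.32  0.51 -0.06] 16.88
```

```bash
python3 -m jog '[[[0,0,-0.002,0,0,0,-1],[0,0,-0.006,0,0,0,-1],[0,0,-0.012,0,0,0,-1],[0,0,-0.02,0,0,0,-1],[0,0,-0.028,0,0,0,-1]]]' | sed -n '2,4p'
python3 -m jog '[[[0,0,-0.008,0,0,0,-1],[0,0,-0.016,0,0,0,-1],[0,0,-0.022,0,0,0,-1],[0,0,-0.026,0,0,0,-1],[0,0,-0.028,0,0,0,-1]]]' | sed -n '2,4p'
python3 to.py 543.8 216.6 119 31; python3 snap.py I
python3 - <<'E'
from h import *
d=get_image("scene");cv2.imwrite("pics/s3.png",cv2.resize(d["image"][130:250,320:470,::-1],(600,480),interpolation=cv2.INTER_CUBIC))
a=cv2.imread("pics/I.png");b=cv2.imread("pics/s3.png");cv2.imwrite("pics/IS.png",cv2.resize(cv2.hconcat([a,b]),(800,310)))
E
```

```text
tcp_pos: [544.3, 216.4, 66.6]
ee_rot: [-0.0, 0.491, 0.871, 0.0]
contact_force: [-0.6, 0.3, -2.4]
tcp_pos: [544.2, 216.2, 73.5]
ee_rot: [-0.0, 0.491, 0.871, -0.0]
contact_force: [1.9, 0.5, -3.6]
shift [ 0.0021 -0.0005 -0.1818] turn [-0.0001 -0.      0.0052] tcp [544.2 216.2  73.5] w 13.5 F [ 1.9  0.5 -3.6] T [ 0.18  0.21 -0.04] 18.12
```

View pics/IS.png

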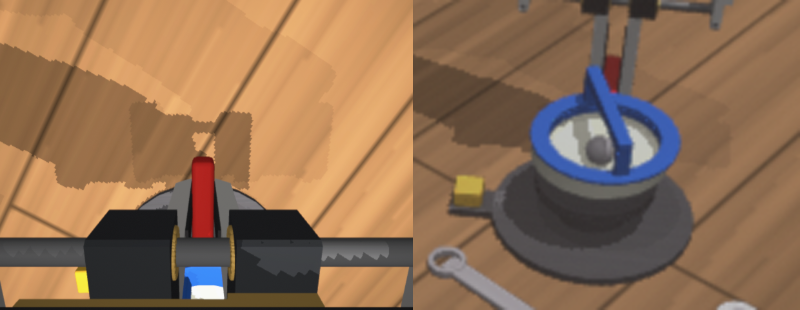

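```bash
cat > tilt.py <<'E'
from meas import *
from scipy.optimize import least_squares
s=env.sense();d=get_image("scene")
def run(c0):
    m=mask(d,(105,120,40),(130,255,255));m=near(d,m,c0);o=cv2.convexHull(contour(m).astype(np.float32))[:,0]
    c=contour(m);c=c[[abs(cv2.pointPolygonTest(o,tuple(map(float,p)),True))<1.2 for p in c]]
    V=np.array([ray(d,p)[1] for p in c]);O=np.array(d["origin"])
    def f(x):
        n=np.array([x[3],x[4],1]);n/=np.linalg.norm(n);t=((x[:3]-O)@n)/(V@n);return np.linalg.norm(O+V*t[:,None]-x[:3],axis=1)-59.5
    r=least_squares(f,[*c0,0,0],loss="soft_l1",f_scale=0.4);print("centre",r.x[:3].round(1),"tilt deg",np.degrees(r.x[3:]).round(2),"rms",round(np.std(r.fun),2),len(c))
    return m
import sys
run(np.array(list(map(float,sys.argv[1:4]))))
E
python3 tilt.py 593.4 134.7 88
python3 -m jog '[[[0,0,-0.003,0,0,0,-1],[0,0,-0.009,0,0,0,-1],[0,0,-0.018,0,0,0,-1],[0,0,-0.03,0,0,0,-1],[0,0,-0.045,0,0,0,-1]]]' | sed -n '2p'
python3 -m jog '[[[0,0,-0.015,0,0,0,-1],[0,0,-0.03,0,0,0,-1],[0,0,-0.045,0,0,0,-1],[0,0,-0.06,0,0,0,-1],[0,0,-0.075,0,0,0,-1]]]' | sed -n '2p'
python3 -m jog '[[[0,0,-0.015,0,0,0,-1],[0,0,-0.03,0,0,0,-1],[0,0,-0.042,0,0,0,-1],[0,0,-0.05,0,0,0,-1],[0,0,-0.055,0,0,0,-1]]]' | sed -n '2p'
python3 -m jog '[[[0,0,-0.003,0,0,0,-1],[0,0,-0.003,0,0,0,-1],[0,0,-0.003,0,0,0,-1],[0,0,-0.003,0,0,0,-1],[0,0,-0.003,0,0,0,-1]]]' | sed -n '2,4p'
python3 tilt.py 593.4 134.7 132
```

```text
centre [584.8 153.7  68.9] tilt deg [ 2.41 -2.13] rms 7.55 107
tcp_pos: [544.2, 216.2, 85.0]
tcp_pos: [544.2, 216.2, 103.8]
tcp_pos: [544.2, 216.2, 117.4]
tcp_pos: [544.2, 216.2, 118.0]
ee_rot: [-0.0, 0.491, 0.871, -0.0]
contact_force: [-0.6, -0.3, -3.2]
centre [595.1 132.  139.7] tilt deg [11.44 -6.57] rms 4.6 107
```

```bash
cat > tilt.py <<'E'
from meas import *
from scipy.optimize import least_squares
import sys
d=get_image("scene");c0=np.array(list(map(float,sys.argv[1:4])))
m=near(d,mask(d,(105,120,40),(130,255,255)),c0);c=contour(m)
O=np.array(d["origin"]);V=np.array([ray(d,p)[1] for p in c])
def f(x,V):
    n=np.array([x[3],x[4],1]);n/=np.linalg.norm(n);t=((x[:3]-O)@n)/(V@n);return np.linalg.norm(O+V*t[:,None]-x[:3],axis=1)-60
k=np.ones(len(c),bool);x=np.r_[c0,0,0]
g=lambda y,V:f(np.r_[y,0,0],V)
for i in range(12):
    if i<6: x[:3]=least_squares(g,x[:3],args=(V[k],),loss="soft_l1",f_scale=1).x
    else: x=least_squares(f,x,args=(V[k],),loss="soft_l1",f_scale=.5).x
    e=abs(f(x,V));k=e<(4 if i<6 else 2)
    if i in(5,11): print("centre",x[:3].round(1),"tilt deg",np.degrees(x[3:]).round(2),"rms",round(e[k].std(),2),k.sum(),len(c))
h=cv2.cvtColor(d["image"],cv2.COLOR_RGB2HSV)
im=d["image"][:,:,::-1].copy()
for p,q in zip(c,k): im[int(p[1]),int(p[0])]=(0,255,0) if q else (0,0,255)
u=proj(d,c0).astype(int);cv2.imwrite("pics/tilt.png",cv2.resize(im[u[1]-60:u[1]+60,u[0]-80:u[0]+80],(800,600),interpolation=cv2.INTER_NEAREST))
E
python3 tilt.py 593.4 134.7 132
```

```text
centre [589.2 147.1 118.6] tilt deg [0. 0.] rms 0.51 129 154
centre [586.6 151.3 115.2] tilt deg [ 0.3  -0.31] rms 0.45 128 154
```

View pics/tilt.png

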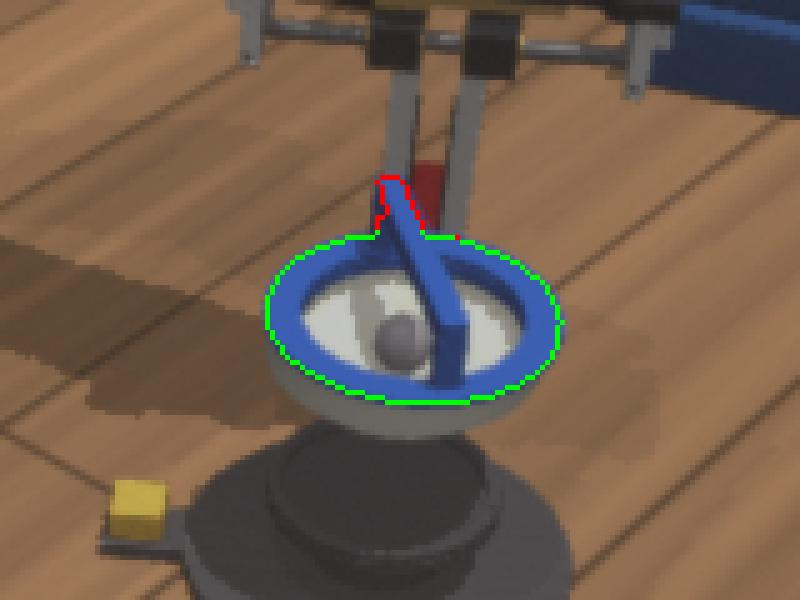

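```bash
python3 -m jog '[[[0,-0.0013,0,0,0,-0.0067,-1],[0,-0.0046,0,0,0,-0.0233,-1],[-0.0001,-0.0099,0,0,0,-0.05,-1],[-0.0004,-0.0172,0,0,0,-0.0867,-1],[-0.0009,-0.0265,0,0,0,-0.1333,-1]]]' | sed -n '2p'
python3 -m jog '[[[-0.0001,-0.0106,0,0,0,-0.0533,-1],[-0.0006,-0.0212,0,0,0,-0.1067,-1],[-0.0013,-0.0318,0,0,0,-0.16,-1],[-0.0024,-0.0424,0,0,0,-0.2133,-1],[-0.0037,-0.0529,0,0,0,-0.2667,-1]]]' | sed -n '2p'
python3 -m jog '[[[-0.0001,-0.0106,0,0,0,-0.0533,-1],[-0.0006,-0.0212,0,0,0,-0.1067,-1],[-0.0013,-0.0318,0,0,0,-0.16,-1],[-0.0024,-0.0424,0,0,0,-0.2133,-1],[-0.0037,-0.0529,0,0,0,-0.2667,-1]]]' | sed -n '2p'
python3 -m jog '[[[-0.0001,-0.0106,0,0,0,-0.0533,-1],[-0.0006,-0.0212,0,0,0,-0.1067,-1],[-0.0013,-0.0318,0,0,0,-0.16,-1],[-0.0024,-0.0424,0,0,0,-0.2133,-1],[-0.0037,-0.0529,0,0,0,-0.2667,-1]]]' | sed -n '2,5p'
python3 to.py 514.1 81.5 118 123.3; python3 -c "
from workcell import env;print(env.sense()['q'].round(2))"
```

```text
tcp_pos: [538.5, 212.5, 118.0]
tcp_pos: [528.2, 204.1, 118.0]
tcp_pos: [519.2, 194.3, 118.0]
tcp_pos: [511.7, 183.5, 118.0]
ee_rot: [0.0, 0.265, 0.964, 0.0]
contact_force: [-0.4, 0.7, -2.9]
width: 13.5
shift [-2.167e-01 -3.457e-01  1.000e-04] turn [ 1.0000e-04  1.0000e-04 -2.1346e+00] tcp [511.7 183.5 118. ] w 13.5 F [-0.4  0.7 -2.9] T [ 0.21  0.24 -0.02] 23.38
[-0.46  0.63  0.09  1.92 -0.09  0.6   0.73]
```

```bash
python3 -m jog '[[[-0.0001,-0.0106,0,0,0,-0.0533,-1],[-0.0006,-0.0212,0,0,0,-0.1067,-1],[-0.0013,-0.0318,0,0,0,-0.16,-1],[-0.0024,-0.0424,0,0,0,-0.2133,-1],[-0.0037,-0.0529,0,0,0,-0.2667,-1]]]' | sed -n '2p'
python3 -m jog '[[[-0.0001,-0.0106,0,0,0,-0.0533,-1],[-0.0006,-0.0212,0,0,0,-0.1067,-1],[-0.0013,-0.0318,0,0,0,-0.16,-1],[-0.0024,-0.0424,0,0,0,-0.2133,-1],[-0.0037,-0.0529,0,0,0,-0.2667,-1]]]' | sed -n '2p'
python3 -m jog '[[[-0.0001,-0.0106,0,0,0,-0.0533,-1],[-0.0006,-0.0212,0,0,0,-0.1067,-1],[-0.0013,-0.0318,0,0,0,-0.16,-1],[-0.0024,-0.0424,0,0,0,-0.2133,-1],[-0.0037,-0.0529,0,0,0,-0.2667,-1]]]' | sed -n '2p'
python3 -m jog '[[[-0.0001,-0.0106,0,0,0,-0.0533,-1],[-0.0006,-0.0212,0,0,0,-0.1067,-1],[-0.0013,-0.0318,0,0,0,-0.16,-1],[-0.0024,-0.0424,0,0,0,-0.2133,-1],[-0.0037,-0.0529,0,0,0,-0.2667,-1]]]' | sed -n '2,3p'
python3 -m jog '[[[-0.0001,-0.0106,0,0,0,-0.0533,-1],[-0.0006,-0.0212,0,0,0,-0.1067,-1],[-0.0013,-0.0318,0,0,0,-0.16,-1],[-0.0024,-0.0424,0,0,0,-0.2133,-1],[-0.0037,-0.0529,0,0,0,-0.2667,-1]]]' | sed -n '2,3p'
python3 -m jog '[[[-0.0001,-0.0106,0,0,0,-0.0533,-1],[-0.0006,-0.0212,0,0,0,-0.1067,-1],[-0.0013,-0.0318,0,0,0,-0.16,-1],[-0.0024,-0.0424,0,0,0,-0.2133,-1],[-0.0037,-0.0529,0,0,0,-0.2667,-1]]]' | sed -n '2,3p'
python3 to.py 514.1 81.5 118 123.3; python3 -c "
from workcell import env;print(env.sense()['q'].round(2))"
```

```text
tcp_pos: [505.7, 171.6, 118.0]
tcp_pos: [501.5, 159.1, 118.0]
tcp_pos: [499.0, 146.0, 118.0]
tcp_pos: [498.4, 132.8, 118.0]
ee_rot: [0.0, -0.011, 1.0, 0.0]
tcp_pos: [499.6, 119.6, 118.0]
ee_rot: [-0.0, -0.081, 0.997, -0.0]
tcp_pos: [502.6, 106.7, 118.0]
ee_rot: [-0.0, -0.15, 0.989, -0.0]
shift [-0.0139 -0.1098  0.    ] turn [-0.     -0.     -0.5344] tcp [502.6 106.7 118. ] w 13.3 F [ 0.2  0.4 -2.5] T [-0.05  0.28  0.  ] 27.12
[-0.15  0.6  -0.16  1.99  0.17  0.57  1.44]
```

```bash
python3 -m jog '[[[-0.0001,-0.0106,0,0,0,-0.0533,-1],[-0.0006,-0.0212,0,0,0,-0.1067,-1],[-0.0013,-0.0318,0,0,0,-0.16,-1],[-0.0024,-0.0424,0,0,0,-0.2133,-1],[-0.0037,-0.0529,0,0,0,-0.2667,-1]]]' | sed -n '2p'
python3 -m jog '[[[-0.0001,-0.0099,0,0,0,-0.05,-1],[-0.0005,-0.0192,0,0,0,-0.0967,-1],[-0.001,-0.0278,0,0,0,-0.14,-1],[-0.0016,-0.0351,0,0,0,-0.1767,-1],[-0.0022,-0.041,0,0,0,-0.2067,-1]]]' | sed -n '2p'
python3 -m jog '[[[0,-0.0046,0,0,0,-0.0233,-1],[-0.0001,-0.008,0,0,0,-0.04,-1],[-0.0001,-0.0106,0,0,0,-0.0533,-1],[-0.0002,-0.0119,0,0,0,-0.06,-1],[-0.0002,-0.0119,0,0,0,-0.06,-1]]]' | sed -n '2p'
python3 -m jog '[[[0,0,0,0,0,0,-1],[0,0,0,0,0,0,-1],[0,0,0,0,0,0,-1],[0,0,0,0,0,0,-1],[0,0,0,0,0,0,-1]]]'
python3 to.py 514.1 81.5 118 123.3; python3 tilt.py 593.4 134.7 132
python3 - <<'E'
from meas import *
d=get_image("top");a=d["image"][180:330,150:300,::-1];b=cv2.imread("pics/tilt.png");
cv2.imwrite("pics/fin.png",cv2.hconcat([cv2.resize(b,(400,300)),cv2.resize(a,(300,300),interpolation=cv2.INTER_CUBIC)]))
y=max((b for b in blobs(mask(d,*YEL),60) if 235<b[1][0]<260),key=lambda b:b[0],default=None);print(y and (y[0],plane(d,y[1],24)))
w=get_image("wrist");print([(int(b[0]),plane(w,b[1],20).round(1)) for b in blobs(mask(w,*YEL),200)])
E
```

```text
tcp_pos: [507.4, 94.3, 118.0]
tcp_pos: [512.3, 85.4, 118.0]
tcp_pos: [513.8, 83.0, 118.0]
clock: 29.62
tcp_pos: [513.8, 82.9, 118.0]
ee_rot: [-0.0, -0.285, 0.958, 0.0]
contact_force: [-0.0, 0.3, -3.5]
width: 13.7
finger_force: 60.0
shift [ 0.0021 -0.0055  0.    ] turn [ 0.0001 -0.0001 -0.0046] tcp [513.8  82.9 118. ] w 13.7 F [-0.   0.3 -3.5] T [-0.08  0.21 -0.01] 29.62
centre [586.6 152.1 117.8] tilt deg [0. 0.] rms 0.71 125 149
centre [580.4 162.2 109.7] tilt deg [ 0.89 -0.68] rms 0.45 112 149
(np.int32(60), array([504.37172915,  68.25391407,  24.        ]))
[(1142, array([503. ,  73.8,  20. ])), (2079, array([605.7, 244.6,  20. ])), (2154, array([709.1,  92.7,  20. ]))]
```

View pics/fin.png

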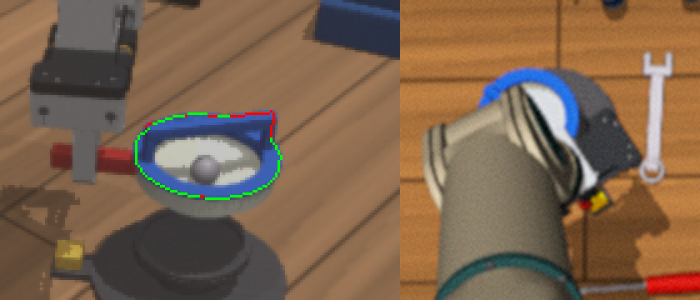

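```bash
python3 -c "
from workcell import workorder;print(workorder.finish_job())"
```

```text
the job is handed in; nothing more can be done
None
```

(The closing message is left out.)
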